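# Set the slotted fence of the rack jig to its index and clamp it

## Task

Set up the rack jig on the bench: slide its upright fence along the slots until the fence's little pointer stands opposite the pointed index clip (not the square clip). Then tighten it by swinging the clamp lever clockwise, seen from above, all the way to its stop.

Things in the scene. Friction and masses are not known exactly. Their poses are not given: they have to be found in the camera images.
- jig_base: Fixed aluminium base plate, 152 x 355 x 8 mm, flat on the worktop. Origin: underside, midway between two bolts at x = -22 mm (carries the clamp lever) and x = +22 mm (hexagon head, leave it). The plate spans x -102 to +50, y -151 to +204 mm. z is up, the fence slides along y, the lever's free end and the clips lie to -x.
- fence_grip (a point): Middle of the dark steel fence's upright wall, 54 mm above the worktop: 80 mm wide (x), 12 thick (y), top at 74 mm; axes as jig_base. Pinch it from above. It stands on the +y end of a slotted foot (top at 14 mm), slides along jig_base y only, 60 to 180 mm from the bolts, friction 2.5 N, stays where left. The foot's triangular pointer sticks out to -x at this point's y.
- index_point (a point): Tip of the pointed index clip, the mark for the fence, 17 mm above the worktop; axes as jig_base. Dark steel, 40 x 36 x 9 mm, fixed on the plate's margin, its triangular tip at jig_base x = -55 mm pointing to +x at the fence's foot. The square-ended clip of like size is not the mark; which of the two is nearer to the bolts changes.
- clamp_lever (a joint): Angle of the clamp lever about the vertical bolt at jig_base x = -22, y = 0 mm: at 0 (loose) its arm points to jig_base -y; it grows clockwise seen from above, to the stop at 1.57 rad (tight), where the arm points to -x. It turns with about 0.08 N m friction and stays where it is left.
- lever_knob (a point): Middle of the black upright round handle at the lever's free end, 56 mm above the worktop, 65 mm from the bolt's axis. The handle is 16 mm across and reaches from 40 to 72 mm above the worktop; the flat steel arm below it has its top 30 mm above the worktop. It may be pinched from above or pushed sideways.

How it is judged:
By the outcome, as a careful person would: the job done as asked, in the order asked, and still so for the second after the job is handed in, with the robot touching nothing.
It also fails if it takes over 40 s, if anything falls off the work surface, if the arm or the gripper's body presses on something with over 40 N, if the wrist force passes 120 N, or if a joint passes its speed limit or range.

## Robot

A 6-joint arm with a two-finger parallel gripper is mounted at the origin on a cart in front of the work surface, level with it; the furniture and walls round the work are solid. World frame = base frame: x ahead of the robot, y to its left, z up, the work surface at z = 0. Lengths are in m, angles in rad, forces in N, time in s.
With the tool pointing down it reaches from about 0.25 to 0.775 m from the base axis. Payload 4 kg.
Tool frame: the origin (TCP) lies midway between the tips of the shut fingers; the grasp point (between the pads) lies 19 mm behind it; z points along the fingers, x is the direction in which the jaws open and shut, and the axes are right-handed (so a half turn about z gives the same grasp; the last joint's range is limited). The gripper opens to 94 mm and grips with 3 to 60 N. Pads are 16 mm wide; open, the fingers measure 119 mm over their backs; the gripper's body (75 mm by 177 mm) begins 78 mm behind the grasp point.
Start: joints at [1.093, 0.087, 1.371, -0, 1.684, -0.103], TCP at [0.201, 0.512, 0.206] pointing down, gripper open.
Joint ranges: [-3.1, 3.1], [-0.76, 2.03], [0.27, 2.55], [-1.08, 4.22], [0.17, 2.65], [-2.57, 2.57]. Speed limits (rad/s): [2.79, 2.79, 3.14, 3.14, 3.14, 3.14].

## Interface

Orientations are given as [roll, pitch, yaw] about the fixed x, y, z axes, in that order (R = Rz(yaw) Ry(pitch) Rx(roll)).
In Python, from bench import * gives the robot as it stands.
- The arm moves only by the tool send_rows, never from a script. Its argument "rows" is one flat list of numbers, 7 for each row, row after row: the shift along the world's x, y, z in mm, then the turn, a rotation vector about the world's x, y, z in degrees, then the opening, from 0 (shut) to 1 (fully open). A call has exactly 8 rows; each row shifts and turns the commanded pose from where the row before left it; what a row does not reach is not made up. A row lasts 1/8 s, in which the tool goes at most 62.5 mm and 10.7 degrees, less where a joint would pass 70% of its speed; a pose out of reach is approached as far as the arm can. A call is refused whole if a number of a shift passes 62.5 or a number of a turn 10.7, either way. A call with a gripper value outside its range is refused whole. The fingers move at their own pace and stop on an object; the grip force is fixed at half the most. Time passes only in rows, so rows that do not move let the fingers close, or fill a call up. It gives the time, the measured TCP pose, the force and the opening at its end, in the units of the state.
- get_obs(): the state, without advancing time (a new reading comes with each control period).
- snapshot(name): name is "scene" or "top" or "wrist"; returns a dict with "color" (480x640x3 uint8, red, green, blue), "intrinsics" (3x3 intrinsics, pixels), "distortion" ([k1, k2, p1, p2, k3] as OpenCV has them; the pictures are not rectified), "rvec" (rotation vector, rad) and "tvec" (3), from world to camera coordinates, as OpenCV has them; the wrist camera has in their place "T_tool_cam" (4x4, takes a point from camera to tool coordinates, whose origin is the TCP and whose axes are the tool frame's). Camera axes: x right, y down, z forward; pixel columns grow to the right and rows downward; lengths in m; the calibration is good to about 2 mm. A picture is of the moment at which its call begins: read the wrist's pose just before it. There is no depth.
- close_job(): hands the job in, once; it reports no verdict.
The state is a dict: "time": time; "joint_positions": joint angles; "qvel": joint speeds; "joint_torque": joint torques, N m; "tool_pos": TCP position; "ee_rot": TCP orientation; "wrist_force": force on the tool from outside, world axes, zero at the start; "wrist_torque": the same for the moment, N m; "width": finger opening in m.
Only numpy, scipy, OpenCV 4.12 (cv2) and the standard library are available. Lean on these libraries where they do the work, as an engineer would, in place of code of your own. Each camera call takes 0.05 s, during which the arm holds its last target.

## Working session

There is one attempt and no reset: what is moved stays moved. The work goes in short steps, Python scripts to look and compute and a tool call to move; the robot and the scene stay as the last step left them, time stands still between calls to the robot, and variables do not carry over. Pictures are saved under pics/ and viewed, and the job is handed in when it is done.

Besides the shell and the picture viewer there is one more tool, called after "Request:" as name(argument=value, ...) on one line, values as JSON. send_rows: Moves the arm, as the interface text tells. Its arguments: {"type":"object","properties":{"rows":{"type":"array","items":{"type":"number"}}},"required":["rows"]}

```bash
mkdir -p pics
python3 - <<'E'
from bench import *
import cv2
o=get_obs();print({k:o[k] for k in('time','tool_pos','ee_rot','width')})
for n in("scene","top","wrist"):
    s=snapshot(n);cv2.imwrite(f"pics/{n}0.png",s["color"][:,:,::-1])
    print(n,s["intrinsics"].tolist() if hasattr(s["intrinsics"],'tolist') else s["intrinsics"],s["distortion"],s.get("rvec"),s.get("tvec"),s.get("T_tool_cam"))
E
```

```text
{'time': 0.0, 'tool_pos': array([0.20110044, 0.51133062, 0.20430522]), 'ee_rot': array([-3.14135991e+00,  2.19130865e-03,  1.19595847e+00]), 'width': 0.09412013282874544}
scene [[586.5161066885796, 0.0, 316.32345927999773], [0.0, 586.5161066885796, 229.41645681722525], [0.0, 0.0, 1.0]] [-0.11294353  0.          0.          0.          0.        ] [ 1.94579901 -0.99787766  0.58151226] [-0.27458592  0.3145489   0.5117121 ] None
top [[504.4199455224291, 0.0, 329.1770491459431], [0.0, 504.4199455224291, 238.66333863660122], [0.0, 0.0, 1.0]] [-0.01944692  0.          0.          0.          0.        ] [ 2.16600706 -2.2047766   0.08218254] [0.07782174 0.53409055 0.88537431] None
wrist [[405.7144837829341, 0.0, 321.7726788186773], [0.0, 405.7144837829341, 235.07038050288892], [0.0, 0.0, 1.0]] [-0.07816963  0.          0.          0.          0.        ] None None [[ 9.99999604e-01  6.89384344e-04 -5.63506130e-04  1.29694435e-04]
 [-5.31959075e-04  9.70083972e-01  2.42769033e-01 -7.05110739e-02]
 [ 7.14009435e-04 -2.42768637e-01  9.70083955e-01 -1.79879973e-01]
 [ 0.00000000e+00  0.00000000e+00  0.00000000e+00  1.00000000e+00]]
```

View pics/scene0.png

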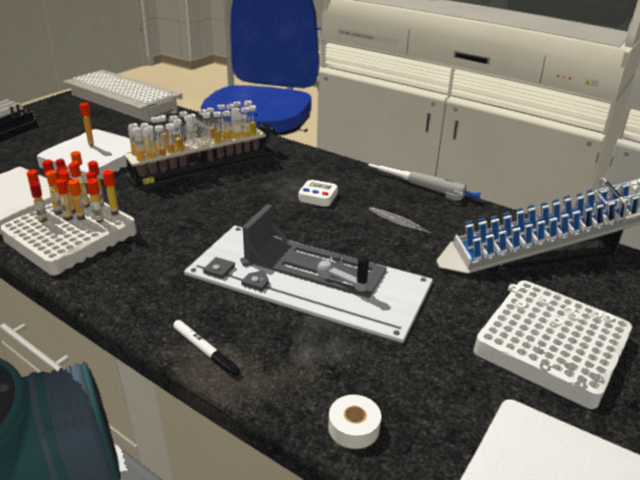

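View pics/top0.png

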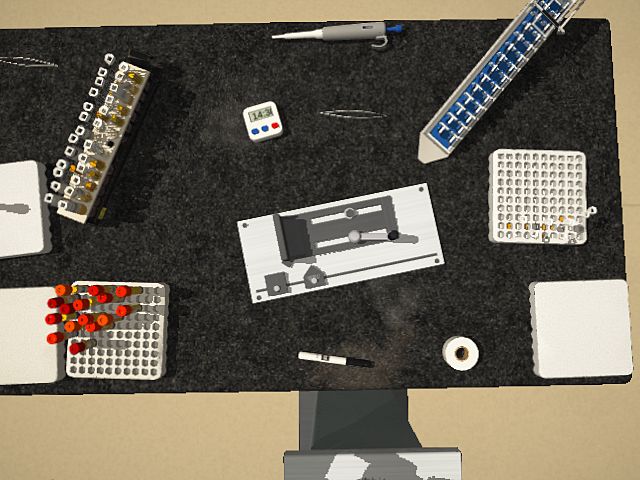

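View pics/wrist0.png

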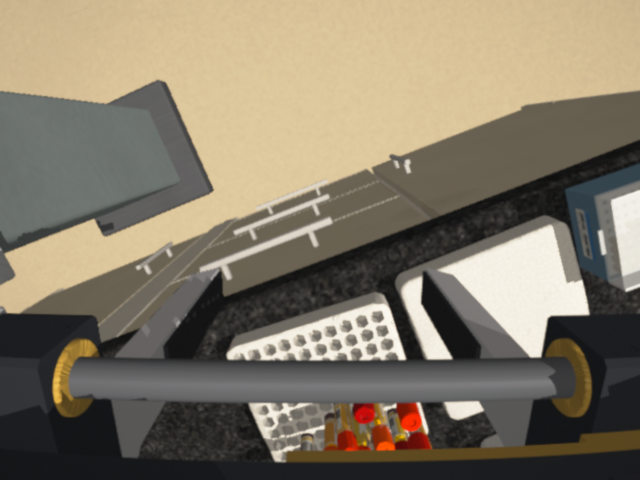

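Run:
```python
import cv2
i=cv2.imread("pics/top0.png")[175:310,230:450]
cv2.imwrite("pics/topz.png",cv2.resize(i,None,fx=3.6,fy=3.6,interpolation=cv2.INTER_CUBIC))
i=cv2.imread("pics/scene0.png")[195:345,175:440]
cv2.imwrite("pics/scz.png",cv2.resize(i,None,fx=3,fy=3,interpolation=cv2.INTER_CUBIC))
```

```text
(no output)
```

View pics/topz.png

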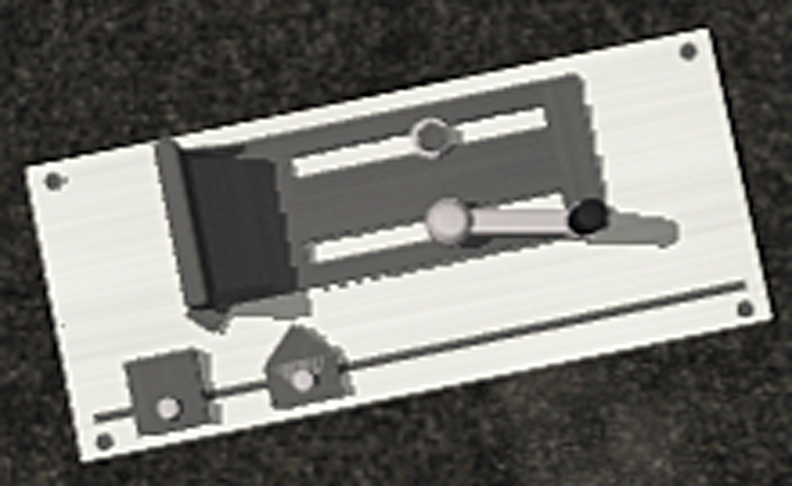

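View pics/scz.png

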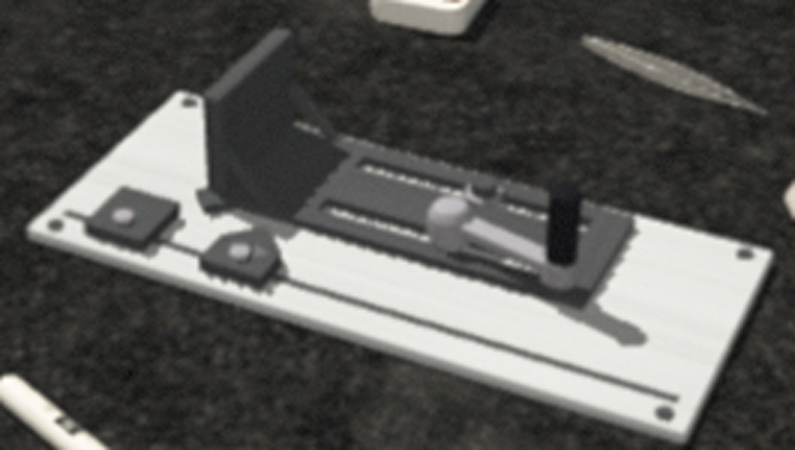

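```bash
cat > h.py <<'E'
import numpy as np,cv2
from scipy.optimize import least_squares
from scipy.spatial.transform import Rotation as R
CAM={"scene":(586.5161066885796,316.32345927999773,229.41645681722525,-0.11294353,[1.94579901,-0.99787766,0.58151226],[-0.27458592,0.3145489,0.5117121]),
"top":(504.4199455224291,329.1770491459431,238.66333863660122,-0.01944692,[2.16600706,-2.2047766,0.08218254],[0.07782174,0.53409055,0.88537431])}
def cam(n):
    f,cx,cy,k,r,t=CAM[n];return np.array([[f,0,cx],[0,f,cy],[0,0,1.]]),np.array([k,0,0,0,0.]),np.array(r),np.array(t)
def proj(n,P):
    K,d,r,t=cam(n);return cv2.projectPoints(np.array(P,float).reshape(-1,1,3),r,t,K,d)[0].reshape(-1,2)
def ray(n,uv,z):
    K,d,r,t=cam(n);u=cv2.undistortPoints(np.array(uv,float).reshape(-1,1,2),K,d).reshape(-1,2)
    M=cv2.Rodrigues(r)[0];C=-M.T@t;D=np.c_[u,np.ones(len(u))]@M
    return C+D*((z-C[2])/D[:,2])[:,None]
def unz(p,f,o): return (np.array(p,float)+.5)/f-.5+np.array(o)
def j2w(p,P):
    P=np.array(P,float).reshape(-1,3);c,s=np.cos(p[2]),np.sin(p[2]);return np.c_[p[0]+c*P[:,0]-s*P[:,1],p[1]+s*P[:,0]+c*P[:,1],P[:,2]]
def w2j(p,P):
    P=np.array(P,float).reshape(-1,3);c,s=np.cos(p[2]),np.sin(p[2]);x=P[:,0]-p[0];y=P[:,1]-p[1];return np.c_[c*x+s*y,-s*x+c*y,P[:,2]]
E
python3 - <<'E'
from h import *
C=np.array([[50,204,8],[50,-151,8],[-102,-151,8],[-102,204,8]])/1000
T=unz([[25,168],[709,28],[773,318],[83,462]],3.6,(230,175))
S=unz([[180,92],[773,252],[683,440],[28,234]],3,(175,195))
for sel in("t","s","ts"):
    def res(p):
        W=j2w(p,C);o=[]
        if "t" in sel:o.append(proj("top",W)-T)
        if "s" in sel:o.append(proj("scene",W)-S)
        return np.concatenate(o).ravel()
    r=least_squares(res,[.5,0,0.2]);print(sel,r.x,abs(r.fun).max())
p=r.x;np.save("p.npy",p)
def t(z,uv):return (w2j(p,ray("top",unz(uv,3.6,(230,175)),z))*1000).round(1)
print("index tip",t(.017,[[297,325]]))
print("pointer",t(.014,[[219,331]]))
print("fence top",t(.074,[[165,140],[200,303],[180,140],[150,142]]))
print("knob",t(.072,[[588,215]]), "bolt",t(.035,[[450,220]]))
print("scene tips idx,ptr",(w2j(p,ray("scene",unz([[262,230]],3,(175,195)),.017))*1000).round(1),(w2j(p,ray("scene",unz([[198,200]],3,(175,195)),.014))*1000).round(1))
E
```

```text
t [0.5600502  0.02693733 0.18644203] 0.3923619340510527
s [0.55399505 0.02652899 0.18051605] 1.473868604563279
ts [0.55747179 0.02732504 0.18369724] 2.4371213645184184
index tip [[-54.2  83.7  17. ]]
pointer [[-49.2 122.5  14. ]]
fence top [[ 41.8 125.7  74. ]
 [-36.6 124.4  74. ]
 [ 40.4 118.8  74. ]
 [ 42.3 132.8  74. ]]
knob [[-32.4 -61.9  72. ]] bolt [[-19.3  -0.4  35. ]]
scene tips idx,ptr [[-61.3  88.   17. ]] [[-49.3 132.8  14. ]]
```

Request:
send_rows(rows=[30,-36,4,0,0,4,1,30,-36,4,0,0,4,1,30,-36,4,0,0,4,1,30,-36,4,0,0,4,1,30,-36,4,0,0,4,1,30,-36,4,0,0,4,1,30,-36,0,0,0,4,1,30,-36,0,0,0,4,1])

```text
time: 1.15
tool_pos: [0.442, 0.2225, 0.2293]
ee_rot: [-3.141, -0.0, 1.757]
wrist_force: [0.5, 0.7, -0.7]
width: 0.0941
```

Request:
send_rows(rows=[22,-24,0,0,0,0,1,22,-24,0,0,0,0,1,22,-24,0,0,0,0,1,21,-23,0,0,0,0,1,0,0,0,0,0,0,1,0,0,0,0,0,0,1,0,0,0,0,0,0,1,0,0,0,0,0,0,1])

```text
time: 2.15
tool_pos: [0.5279, 0.1296, 0.2298]
ee_rot: [3.141, -0.0, 1.756]
wrist_force: [0.4, -0.1, -0.4]
width: 0.0937
```

```bash
cat > w.py <<'E'
from bench import *
from h import *
import sys,pickle
def wrist(name):
    o=get_obs();s=snapshot("wrist");cv2.imwrite(f"pics/{name}.png",s["color"][:,:,::-1])
    T=np.eye(4);T[:3,:3]=R.from_euler("xyz",o["ee_rot"]).as_matrix();T[:3,3]=o["tool_pos"]
    M=T@np.array(s["T_tool_cam"]);pickle.dump((M,s["intrinsics"],s["distortion"]),open(f"{name}.pkl","wb"))
    print(o["time"],o["tool_pos"].round(4),o["ee_rot"].round(4),o["wrist_force"].round(1),o["width"])
def wray(name,uv,z):
    M,K,d=pickle.load(open(f"{name}.pkl","rb"))
    u=cv2.undistortPoints(np.array(uv,float).reshape(-1,1,2),np.array(K),np.array(d)).reshape(-1,2)
    D=np.c_[u,np.ones(len(u))]@M[:3,:3].T;C=M[:3,3];return C+D*((z-C[2])/D[:,2])[:,None]
E
python3 -c "
from w import *
wrist('w1')"
```

```text
2.15 [0.5279 0.1296 0.2298] [ 3.1412e+00 -2.0000e-04  1.7557e+00] [ 0.4 -0.1 -0.4] 0.0936917010473847
```

View pics/w1.png

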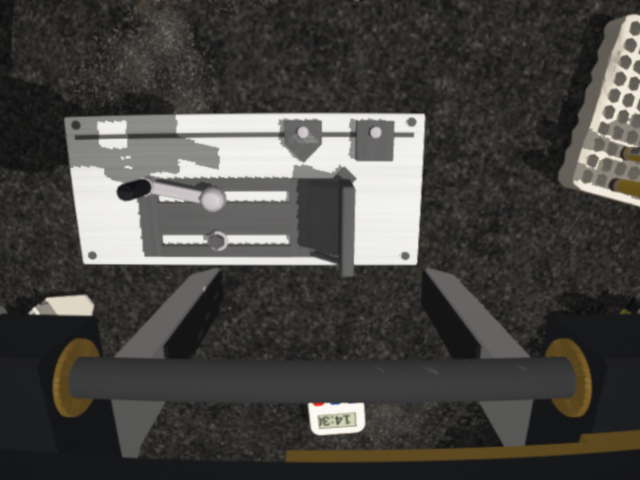

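Run:
```python
import cv2
i=cv2.imread("pics/w1.png")[105:285,55:435]
cv2.imwrite("pics/w1a.png",cv2.resize(i[:, :200],None,fx=3,fy=3,interpolation=cv2.INTER_CUBIC))
cv2.imwrite("pics/w1b.png",cv2.resize(i[:, 190:],None,fx=3,fy=3,interpolation=cv2.INTER_CUBIC))
```

```text
(no output)
```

View pics/w1a.png

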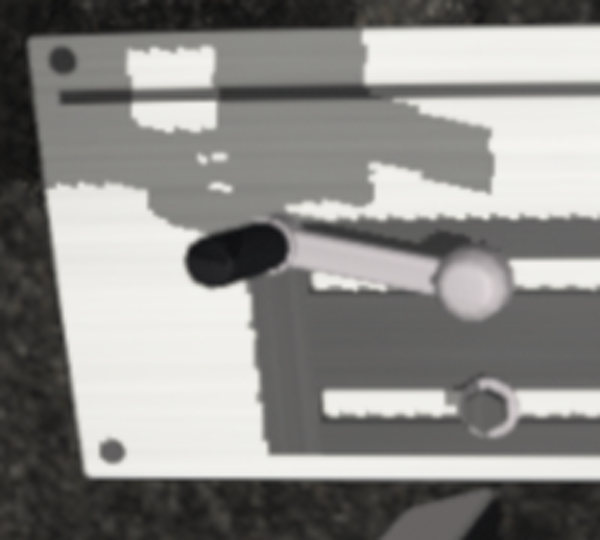

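View pics/w1b.png

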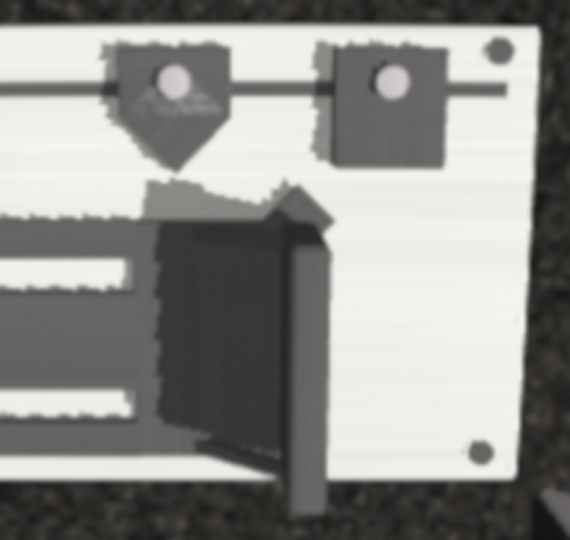

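Run:
```python
from w import *
C=np.array([[-102,-151,8],[50,-151,8],[-102,204,8],[50,204,8]])/1000
uv=np.r_[unz([[27,38],[87,477]],3,(55,105)),unz([[541,28],[516,479]],3,(245,105))]
W=wray("w1",uv,.008)
r=least_squares(lambda p:(j2w(p,C)-W)[:,:2].ravel(),[.557,.027,.184]);p=r.x;print(p,np.degrees(p[2]),(r.fun*1000).round(1));np.save("pw.npy",p)
f=lambda u,z,o=245:(w2j(p,wray("w1",unz(u,3,(o,105)),z))*1000).round(1)
print("idx",f([[177,172]],.017),"ptr",f([[292,183]],.014),"ptr edge",f([[333,222]],.014))
print("fence top",f([[289,250],[328,250],[290,514],[326,514]],.074))
print("knob top",f([[215,261]],.072,55),"bolt",f([[477,284]],.04,55))
print("clip sides",f([[118,75],[230,75]],.017))
```

```text
[0.55880053 0.02908376 0.18559568] 10.633849284663519 [-0.1 -0.   0.3 -0.6 -0.4  0.2  0.2  0.4]
idx [[-56.1  87.2  17. ]] ptr [[-52.4 124.1  14. ]] ptr edge [[-39.9 137.6  14. ]]
fence top [[-38.5 120.6  74. ]
 [-38.5 131.3  74. ]
 [ 38.7 121.7  74. ]
 [ 38.7 132.2  74. ]]
knob top [[-35.9 -61.9  72. ]] bolt [[-23.8   4.6  40. ]]
clip sides [[-86.4  69.   17. ]
 [-86.3 104.2  17. ]]
```

Request:
send_rows(rows=[4,11.5,0,0,0,0,1,3.7,11.3,-12,0,0,0,1,0,0,-40,0,0,0,1,0,0,-40,0,0,0,1,0,0,-40,0,0,0,1,0,0,-35,0,0,0,1,0,0,-25,0,0,0,1,0,0,0,0,0,0,1])

```text
time: 3.2
tool_pos: [0.5335, 0.1519, 0.0339]
ee_rot: [-3.135, -0.0, 1.755]
wrist_force: [1.2, 0.8, 0.8]
width: 0.0939
```

Request:
send_rows(rows=[0,0,0,0,0,0,0,0,0,0,0,0,0,0,0,0,0,0,0,0,0,0,0,0,0,0,0,0,0,0,0,0,0,0,0,0,0,0,0,0,0,0,0,0,0,0,0,0,0,0,0,0,0,0,0,0])

```text
time: 4.2
tool_pos: [0.536, 0.1516, 0.0375]
ee_rot: [-3.142, -0.0, 1.754]
wrist_force: [0.1, -0.5, 0.0]
width: 0.0176
```

```bash
python3 -c "
from w import *
wrist('w2')
p=np.load('pw.npy');print(w2j(p,get_obs()['tool_pos'])*1000)"
```

```text
4.2 [0.536  0.1516 0.0375] [-3.1415e+00 -1.0000e-04  1.7545e+00] [ 0.1 -0.5  0. ] 0.017602348529282448
[[  0.24225201 124.93998886  37.45657505]]
```

View pics/w2.png

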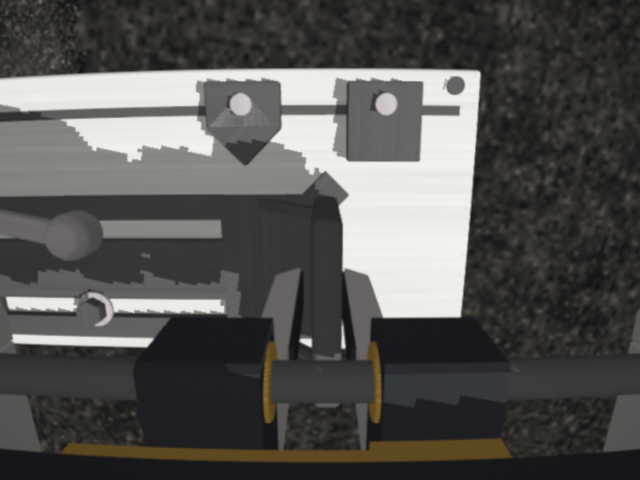

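Request:
send_rows(rows=[0,0,0,0,0,0,0,0,0,0,0,0,0,0,0,0,0,0,0,0,0,0,0,0,0,0,0,0,0,0,0,0,0,0,0,0,0,0,0,0,0,0,0,0,0,0,0,0,0,0,0,0,0,0,0,0])

```text
time: 5.25
tool_pos: [0.536, 0.1517, 0.0374]
ee_rot: [-3.141, -0.0, 1.754]
wrist_force: [0.5, 2.4, -0.4]
width: 0.0118
```

```bash
python3 -c "
from w import *
wrist('w3')
i=cv2.imread('pics/w3.png')[60:220,190:490]
cv2.imwrite('pics/w3z.png',cv2.resize(i,None,fx=2.6,fy=2.6,interpolation=cv2.INTER_CUBIC))
p=np.load('pw.npy')
print(w2j(p,get_obs()['tool_pos'])*1000)"
```

```text
5.25 [0.536  0.1517 0.0374] [-3.1415e+00 -2.0000e-04  1.7545e+00] [ 0.5  2.4 -0.4] 0.011823498932234354
[[  0.2251059  124.67860628  37.46229026]]
```

View pics/w3z.png

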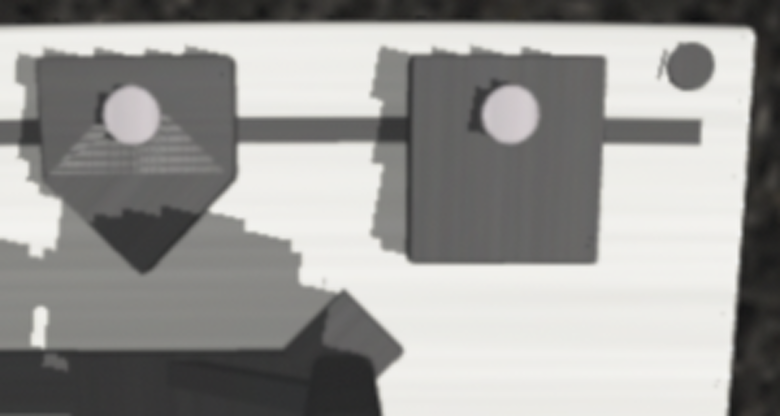

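```bash
python3 -c "
from w import *
p=np.load('pw.npy')
f=lambda u,z:(w2j(p,wray('w3',unz(u,2.6,(190,60)),z))*1000).round(1)
print(f([[144,273]],.017),f([[344,290],[402,352]],.014),f([[37,60],[235,60],[235,180],[43,180]],.017),f([[756,30]],.008))"
```

```text
[[-55.7  87.4  17. ]] [[-52.2 125.1  14. ]
 [-40.2 136.3  14. ]] [[-94.5  69.2  17. ]
 [-94.  105.4  17. ]
 [-72.7 105.   17. ]
 [-73.1  69.2  17. ]] [[-101.3  203.5    8. ]]
```

Request:
send_rows(rows=[1,-5,0,0,0,0,0,1.5,-8,0,0,0,0,0,1.5,-8,0,0,0,0,0,1.5,-8,0,0,0,0,0,1,-5,0,0,0,0,0,0.5,-3.1,0,0,0,0,0,0,0,0,0,0,0,0,0,0,0,0,0,0,0])

```text
time: 6.3
tool_pos: [0.5431, 0.1137, 0.0375]
ee_rot: [-3.141, 0.002, 1.754]
wrist_force: [-0.2, -1.8, -1.2]
width: 0.0122
```

```bash
python3 -c "
from w import *
wrist('w4')
i=cv2.imread('pics/w4.png')[60:220,190:490]
cv2.imwrite('pics/w4z.png',cv2.resize(i,None,fx=2.6,fy=2.6,interpolation=cv2.INTER_CUBIC))
p=np.load('pw.npy')
print(w2j(p,get_obs()['tool_pos'])*1000)"
```

```text
6.3 [0.5431 0.1137 0.0375] [-3.1413e+00  1.5000e-03  1.7543e+00] [-0.2 -1.8 -1.2] 0.012166317560034607
[[ 0.19453628 86.05055119 37.44805455]]
```

View pics/w4z.png

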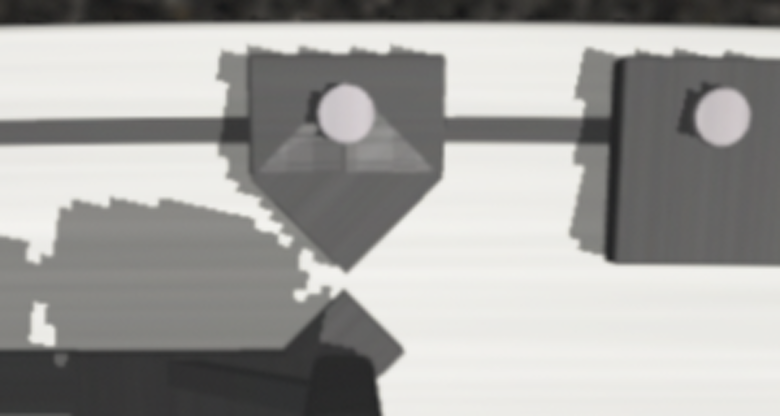

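```bash
python3 -c "
from w import *
p=np.load('pw.npy')
f=lambda u,z:(w2j(p,wray('w4',unz(u,2.6,(190,60)),z))*1000).round(1)
print(f([[347,272]],.017),f([[344,290],[403,352]],.014),f([[249,60],[445,60],[441,178],[251,178]],.017))"
```

```text
[[-55.8  87.   17. ]] [[-52.2  86.4  14. ]
 [-40.2  97.9  14. ]] [[-94.   69.3  17. ]
 [-94.  104.8  17. ]
 [-73.  104.4  17. ]
 [-73.1  69.3  17. ]]
```

Request:
send_rows(rows=[-0.1,0.6,0,0,0,0,0,0,0,0,0,0,0,0,0,0,0,0,0,0,0,0,0,0,0,0,0,0.5,0,0,0,0,0,0,0.5,0,0,0,0,0,0,0.5,0,0,0,0,0,0,0.5,0,0,0,0,0,0,0.5])

```text
time: 7.35
tool_pos: [0.543, 0.1152, 0.0375]
ee_rot: [3.142, -0.0, 1.755]
wrist_force: [-0.9, 0.2, 0.2]
width: 0.0465
```

```bash
python3 -c "
from w import *
wrist('w5')
i=cv2.imread('pics/w5.png')[60:280,170:470]
cv2.imwrite('pics/w5z.png',cv2.resize(i,None,fx=2.6,fy=2.6,interpolation=cv2.INTER_CUBIC))
"
```

```text
7.35 [0.543  0.1152 0.0375] [ 3.1415e+00 -2.0000e-04  1.7546e+00] [-0.9  0.2  0.2] 0.04645087591576696
```

View pics/w5z.png

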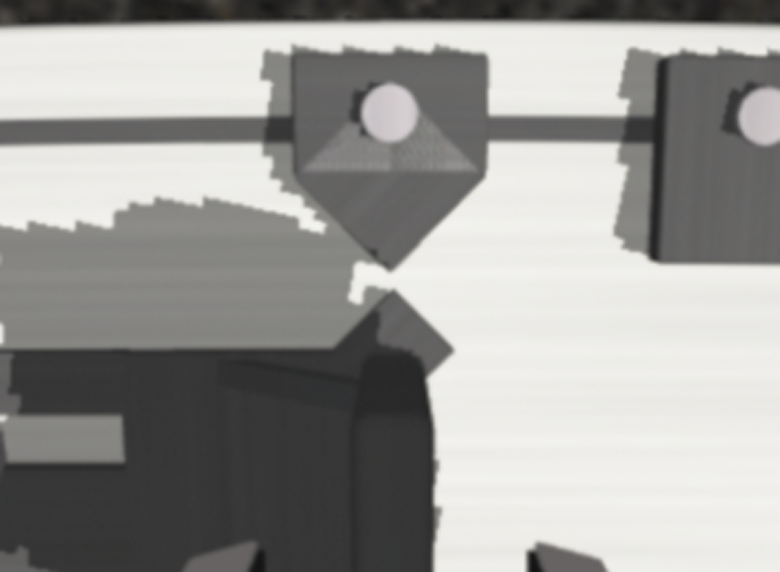

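```bash
python3 -c "
from w import *
p=np.load('pw.npy')
f=lambda u,z:(w2j(p,wray('w5',unz(u,2.6,(170,60)),z))*1000).round(2)
print(f([[391,271]],.017),f([[393,290],[454,350]],.014),f([[293,60],[488,60],[485,178],[295,178]],.017))
def tool(x,y): return (j2w(p,[[x/1000,y/1000,0]])*1000).round(1)
print(p, tool(-36,-62))
"
```

```text
[[-55.84  87.01  17.  ]] [[-52.01  87.37  14.  ]
 [-40.42  99.19  14.  ]] [[-93.89  69.35  17.  ]
 [-93.84 104.65  17.  ]
 [-72.9  104.41  17.  ]
 [-72.96  69.3   17.  ]]
[0.55880053 0.02908376 0.18559568] [[534.9 -38.5   0. ]]
```

Request:
send_rows(rows=[0,0,15,0,0,0,0.5,0,0,35,0,0,0,0.5,0,0,45,0,0,0,0.5,-2,-38,0,0,0,0,0.5,-2,-39,0,0,0,0,0.5,-2,-39,0,0,0,0,0.5,-2,-39,0,0,0,0,0.5,0,0,0,0,0,0,0.5])

```text
time: 8.4
tool_pos: [0.5352, -0.0421, 0.1338]
ee_rot: [3.14, 0.001, 1.751]
wrist_force: [-1.3, 1.5, 0.6]
width: 0.0469
```

```bash
python3 -c "
from w import *
wrist('w6')"
```

```text
8.4 [ 0.5352 -0.0421  0.1338] [3.1401e+00 8.0000e-04 1.7506e+00] [-1.3  1.5  0.6] 0.046887934298607915
```

View pics/w6.png

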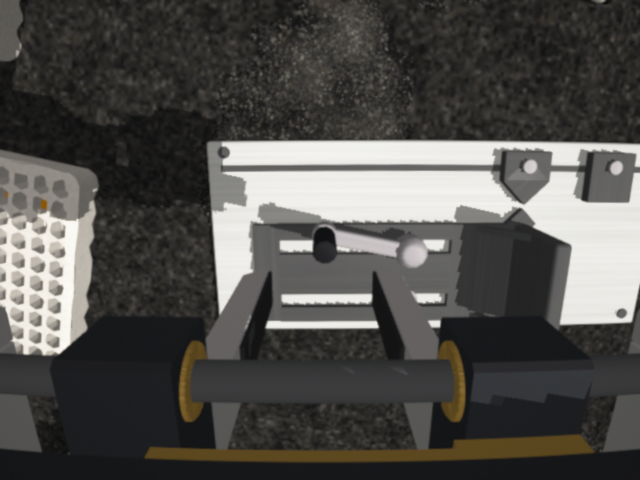

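```bash
python3 -c "
from w import *
p=np.load('pw.npy')
W=wray('w6',[[325,252]],.072);k=w2j(p,W)[0]*1000;print(W*1000,k)
b=w2j(p,wray('w6',[[412,249]],.04))[0]*1000;print('bolt',b)
th=np.arctan2(-(k[0]+22),-k[1]);print('th',th,np.hypot(k[0]+22,k[1]))
o=get_obs()['tool_pos']
prev=None
for a in np.linspace(th,np.pi/2+.05,17):
    q=j2w(p,[[-.022-.065*np.sin(a),-.065*np.cos(a),0]])[0]*1000
    print(round(a,3),q[:2].round(1),None if prev is None else (q-prev)[:2].round(1)); prev=q
"
```

```text
[[535.68129732 -39.81112137  72.        ]] [-35.43550327 -63.44547557  72.        ]
bolt [-27.81013282  -2.03145154  40.        ]
th 0.20868162350370073 64.85245653611517
0.209 [535.7 -40. ] None
0.297 [530.  -39.6] [-5.7  0.4]
0.385 [524.3 -38.7] [-5.7  0.9]
0.473 [518.7 -37.3] [-5.6  1.4]
0.562 [513.3 -35.4] [-5.4  1.9]
0.65 [508.1 -33.1] [-5.2  2.3]
0.738 [503.1 -30.3] [-5.   2.8]
0.826 [498.3 -27.1] [-4.7  3.2]
0.915 [493.9 -23.4] [-4.4  3.6]
1.003 [489.8 -19.4] [-4.1  4. ]
1.091 [486.  -15.1] [-3.7  4.4]
1.18 [482.7 -10.4] [-3.3  4.7]
1.268 [479.8  -5.5] [-2.9  4.9]
1.356 [ 4.773e+02 -3.000e-01] [-2.5  5.2]
1.444 [475.3   5.1] [-2.   5.4]
1.533 [473.8  10.6] [-1.5  5.5]
1.621 [472.8  16.2] [-1.   5.6]
```

Request:
send_rows(rows=[0.7,0,-30,0,0,0,0.5,0,0,-30,0,0,0,0.5,0,0,-22,0,0,0,0.5,0,0,-10,0,0,0,0.5,0,0,0,0,0,0,0,0,0,0,0,0,0,0,0,0,0,0,0,0,0,0,0,0,0,0,0,0])

```text
time: 9.45
tool_pos: [0.5364, -0.0404, 0.0416]
ee_rot: [3.14, 0.001, 1.754]
wrist_force: [-0.4, -1.6, 1.7]
width: 0.0152
```

Request:
send_rows(rows=[0,0,0,0,0,0,0,0,0,0,0,0,0,0,0,0,0,0,0,0,0,-5.7,0.4,0,0,0,0,0,-5.7,0.9,0,0,0,0,0,-5.6,1.4,0,0,0,0,0,-5.4,1.9,0,0,0,0,0,0,0,0,0,0,0,0])

```text
time: 10.45
tool_pos: [0.5144, -0.0373, 0.0415]
ee_rot: [3.139, 0.005, 1.753]
wrist_force: [2.0, -6.0, 3.4]
width: 0.0154
```

```bash
python3 -c "
from w import *
wrist('w7')"
```

```text
10.45 [ 0.5144 -0.0373  0.0415] [3.1387 0.0045 1.7533] [ 2.  -6.   3.4] 0.015408359348807688
```

View pics/w7.png

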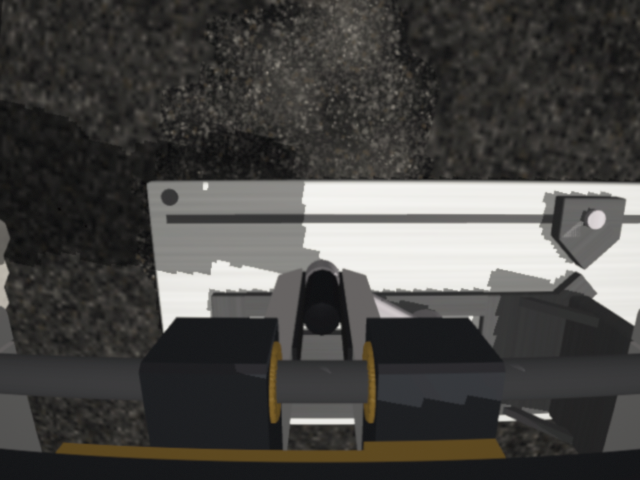

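The handle (about 322,290) sits between the pads and is moving with the tool. I'll continue along the arc.

Request:
send_rows(rows=[-5.2,2.3,0,0,0,0,0,-5,2.8,0,0,0,0,0,-4.7,3.2,0,0,0,0,0,-4.4,3.6,0,0,0,0,0,-4.1,4,0,0,0,0,0,-3.7,4.4,0,0,0,0,0,-3.3,4.7,0,0,0,0,0,0,0,0,0,0,0,0])

```text
time: 11.5
tool_pos: [0.4789, -0.0156, 0.0413]
ee_rot: [-3.131, 0.009, 1.753]
wrist_force: [-12.3, -14.8, 13.0]
width: 0.0154
```

```bash
python3 -c "
from w import *
wrist('w8')
p=np.load('pw.npy');k=w2j(p,get_obs()['tool_pos'])[0]*1000;print(k,np.arctan2(-(k[0]+22),-k[1]),np.hypot(k[0]+22,k[1]))"
```

```text
11.5 [ 0.4789 -0.0156  0.0413] [-3.131   0.0093  1.753 ] [-12.3 -14.8  13. ] 0.0153564792852257
[-86.82570484 -29.19166629  41.32581552] 1.1476845940685994 71.09518541469618
```

View pics/w8.png

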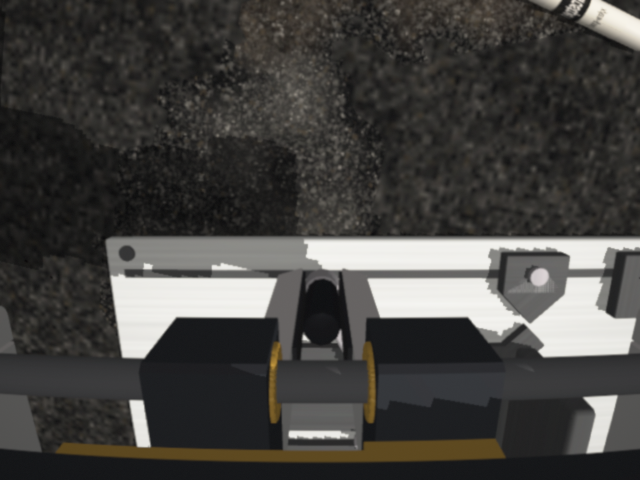

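```bash
python3 -c "
from w import *
p=np.load('pw.npy')
for n,uv in(('w7',[322,317]),('w8',[322,324])):
    W=wray(n,[uv],.072);k=w2j(p,W)[0]*1000;print(n,W*1000,k,np.arctan2(-(k[0]+22),-k[1]),np.hypot(k[0]+22,k[1]))
M=wray('w8',[[107,238]],.008);print(w2j(p,M)*1000)
o=get_obs();print(o['joint_torque'].round(1),o['wrist_torque'].round(2),o['wrist_force'])
s=snapshot('scene');i=s['color'][160:360,150:450,::-1];cv2.imwrite('pics/s8.png',cv2.resize(i,None,fx=2.6,fy=2.6,interpolation=cv2.INTER_CUBIC))
s=snapshot('top');i=s['color'][150:320,220:460,::-1];cv2.imwrite('pics/t8.png',cv2.resize(i,None,fx=3.3,fy=3.3,interpolation=cv2.INTER_CUBIC))
"
```

```text
w7 [[515.0050941  -36.68595461  72.        ]] [-55.17993043 -56.55855734  72.        ] 0.5305435511453369 65.57269394628717
w8 [[482.77860499 -14.29763548  72.        ]] [-82.7216163  -28.60790486  72.        ] 1.130508546479769 67.12322181337909
[[-102.62105131 -149.34061026    8.        ]]
[  7.5 -23.1 -26.2   5.   -2.9  -0.4] [-2.59  1.93 -0.32] [-12.03336954 -14.91009846  13.79376599]
```

View pics/s8.png

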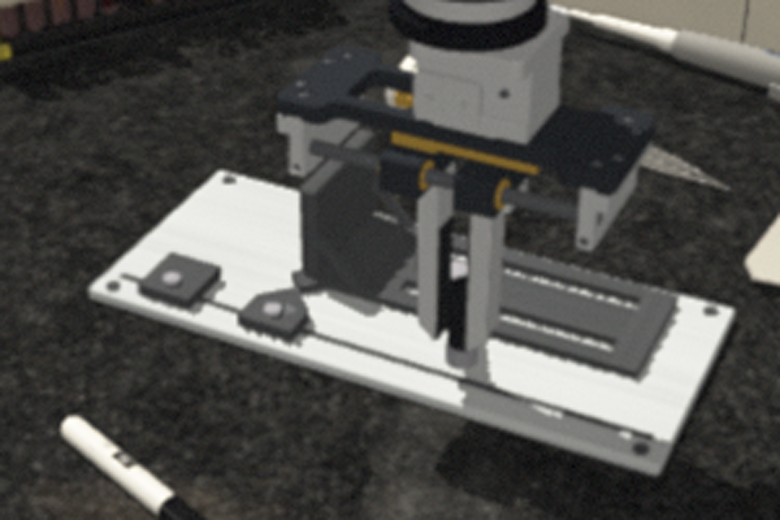

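View pics/t8.png

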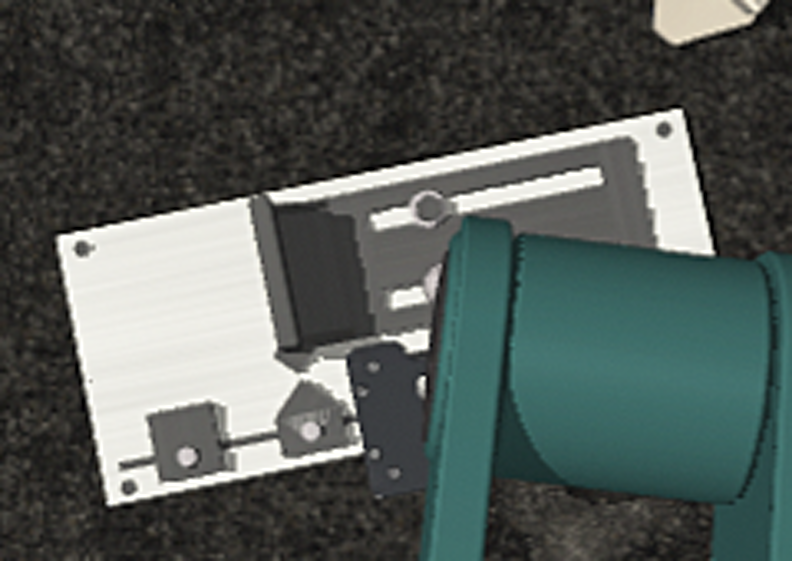

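Request:
send_rows(rows=[0,0,0,0,0,0,0.35,0,0,0,0,0,0,0.35,0,0,0,0,0,0,0.35,0,0,0,0,0,0,0.35,-1.5,4,0,0,0,0,0.35,-1.5,5,0,0,0,0,0.35,-1.5,5,0,0,0,0,0.35,0,0,0,0,0,0,0.35])

```text
time: 12.65
tool_pos: [0.4783, 0.0045, 0.0405]
ee_rot: [3.141, -0.001, 1.755]
wrist_force: [-0.3, 0.7, -0.0]
width: 0.0332
```

```bash
python3 -c "
from w import *
wrist('w9')
p=np.load('pw.npy');k=w2j(p,get_obs()['tool_pos'])[0]*1000;print(k)"
```

```text
12.65 [0.4783 0.0045 0.0405] [ 3.1411e+00 -9.0000e-04  1.7551e+00] [-0.3  0.7 -0. ] 0.033197485926968244
[-83.30665229  -9.37791516  40.59015179]
```

View pics/w9.png

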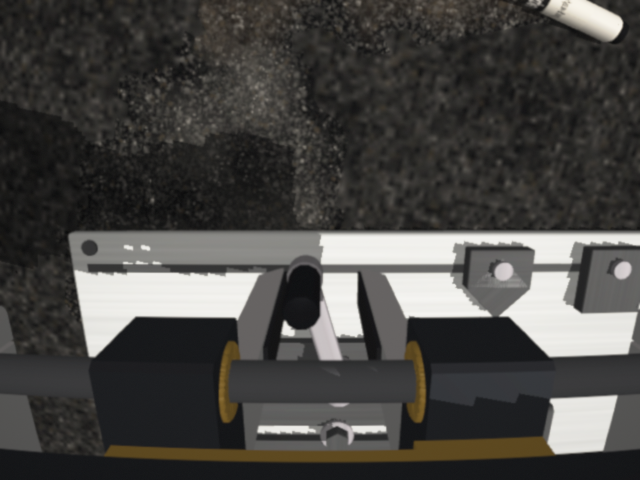

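Request:
send_rows(rows=[-1.4,3.5,0,0,0,0,0.35,-1.5,4,0,0,0,0,0.35,-1.5,4,0,0,0,0,0.35,-1.5,4,0,0,0,0,0.35,-1,2.5,0,0,0,0,0.35,-0.5,1.5,0,0,0,0,0.35,0,0,0,0,0,0,0.35,0,0,0,0,0,0,0.35])

```text
time: 13.7
tool_pos: [0.4718, 0.0211, 0.0405]
ee_rot: [3.141, 0.005, 1.754]
wrist_force: [0.9, -7.9, -2.1]
width: 0.033
```

```bash
python3 -c "
from w import *
wrist('w10')
p=np.load('pw.npy');k=w2j(p,get_obs()['tool_pos'])[0]*1000;print(k)"
```

```text
13.7 [0.4718 0.0211 0.0405] [3.1406 0.0048 1.7543] [ 0.9 -7.9 -2.1] 0.033045755583482196
[-86.99091287   8.18560146  40.49239804]
```

View pics/w10.png

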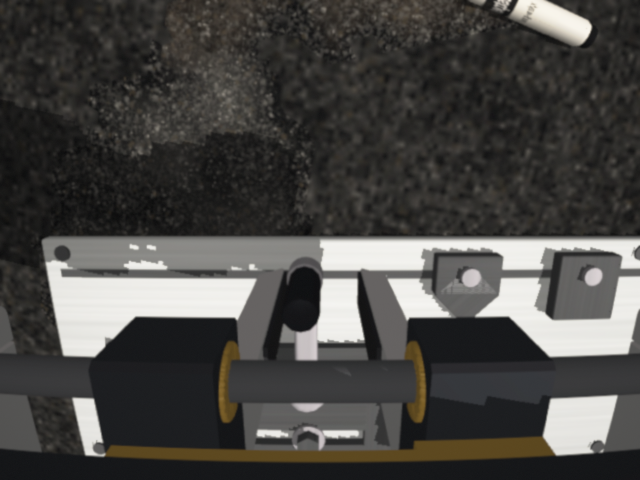

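Force has risen to 8 N, against about 1.2 N for friction alone, and the tool stalls where the stop is predicted. I'll press 2 mm further to confirm, then back off.

Request:
send_rows(rows=[-0.4,2,0,0,0,0,0.35,0,0,0,0,0,0,0.35,0,0,0,0,0,0,0.35,0,0,0,0,0,0,0.35,0,0,0,0,0,0,0.35,0,0,0,0,0,0,0.35,0,0,0,0,0,0,0.35,0,0,0,0,0,0,0.35])

```text
time: 14.75
tool_pos: [0.4718, 0.0212, 0.0405]
ee_rot: [3.14, 0.009, 1.754]
wrist_force: [2.6, -10.7, -2.9]
width: 0.0328
```

Request:
send_rows(rows=[0.8,-4,0,0,0,0,0.35,0.6,-3.5,0,0,0,0,0.35,0,0,0,0,0,0,0.35,0,0,15,0,0,0,0.35,0,0,35,0,0,0,0.35,0,0,50,0,0,0,0.35,0,0,50,0,0,0,0.35,0,0,0,0,0,0,0.35])

```text
time: 15.75
tool_pos: [0.4749, 0.0179, 0.1971]
ee_rot: [3.13, 0.003, 1.755]
wrist_force: [0.2, -0.5, -0.1]
width: 0.0329
```

Request:
send_rows(rows=[10,10,10,0,0,0,0.35,15,15,10,0,0,0,0.35,15,15,10,0,0,0,0.35,15,15,0,0,0,0,0.35,0,0,0,0,0,0,0.35,0,0,0,0,0,0,0.35,0,0,0,0,0,0,0.35,0,0,0,0,0,0,0.35])

```text
time: 16.75
tool_pos: [0.5266, 0.0723, 0.2206]
ee_rot: [3.142, -0.0, 1.754]
wrist_force: [0.0, -0.6, 0.1]
width: 0.0328
```

```bash
python3 -c "
from w import *
wrist('w11')
i=cv2.imread('pics/w11.png')[80:310,100:500]
cv2.imwrite('pics/w11z.png',cv2.resize(i,None,fx=2,fy=2,interpolation=cv2.INTER_CUBIC))
"
```

```text
16.75 [0.5266 0.0723 0.2206] [ 3.1415 -0.      1.7539] [ 0.  -0.6  0.1] 0.03275495441871536
```

View pics/w11z.png

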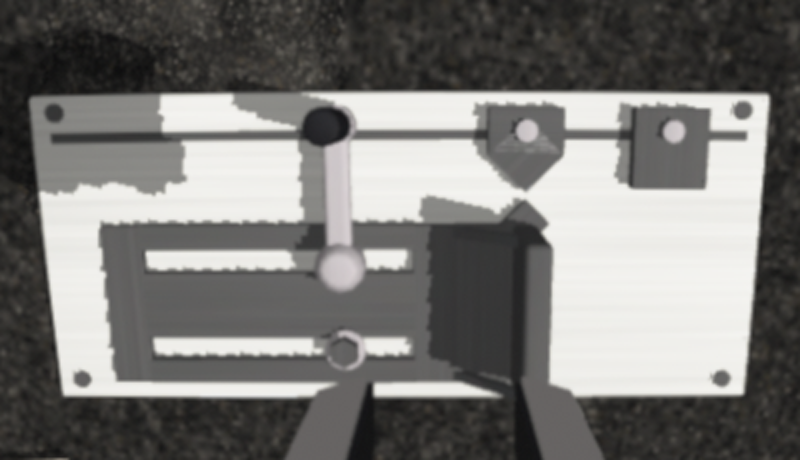

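```bash
python3 -c "
from w import *
C=np.array([[-102,-151,8],[50,-151,8],[-102,204,8],[50,204,8]])/1000
W=wray('w11',unz([[30,96],[64,396],[769,95],[743,394]],2,(100,80)),.008)
r=least_squares(lambda p:(j2w(p,C)-W)[:,:2].ravel(),[.557,.027,.184]);p=r.x;print(p,(r.fun*1000).round(1))
f=lambda u,z:(w2j(p,wray('w11',unz(u,2,(100,80)),z))*1000).round(1)
print('idx',f([[527,189]],.017),'ptr',f([[525,200]],.014),'knob',f([[322,127]],.072),f([[340,269]],.036))
i=cv2.imread('pics/w11.png')[125:215,325:395]
cv2.imwrite('pics/w11y.png',cv2.resize(i,None,fx=6,fy=6,interpolation=cv2.INTER_CUBIC))
"
```

```text
[0.55840449 0.02908352 0.1852226 ] [ 0.2 -0.8  0.1 -0.9 -1.   0.6  0.7  1. ]
idx [[-56.8  87.6  17. ]] ptr [[-51.3  87.   14. ]] knob [[-86.8   0.1  72. ]] [[-22.3   0.8  36. ]]
```

View pics/w11y.png

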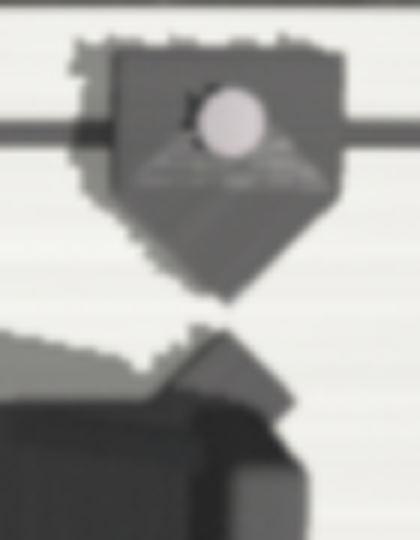

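```bash
python3 -c "
from bench import *
print(close_job())"
```

```text
the job is handed in; nothing more can be done
None
```

I slid the fence about 38 mm along the slots to the pointed index clip, then swung the clamp lever clockwise to its stop. I handed the job in at about 17 s with the gripper clear of everything.

- **Fence:** the last wrist picture puts the pointer at jig y = 87.0 mm and the clip tip at 87.6 mm. The picture taken at release read 87.4 and 87.0 mm. The two readings differ in sign, but both agree within about 0.6 mm.
- **Lever:** the knob ended at jig (-86.8, 0.1) mm, where the arm points to -x. Pressing 2 mm further at the stop raised the force from 8 to 11 N and moved nothing. I judged the stop reached from that.
- **Force during the swing:** at first I pinched the handle, and the wrist force rose to about 23 N. I then opened the jaws and finished by pushing with one finger. The limits were 40 N on a part and 120 N at the wrist.
- **Camera disagreement:** the scene and top cameras put the jig's position about 6 mm apart. I used the wrist camera, whose fit to the plate corners was within about 1 mm.

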